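# Lever the biscuit tin open with the palette knife

### The job

The biscuit tin's lid is stuck: push the palette knife's blade into the notch under the front edge of the lid and lever the lid up with it until the lid stands nearly upright and stays there; do not use the gripper itself to start the lid. Then lay the knife down flat on the worktop beside or in front of the tin and let go. Leave the other things standing where they are.

Things in the scene. Friction and masses are not known exactly. Their poses are not given: they have to be found in the camera images.
- tin: biscuit tin, plain brushed aluminium box fixed to the worktop, 120 mm deep (its x) x 160 wide (its y), walls 75 high and 5 thick; the flat lid on top brings it to 84. Origin: centre of the underside on the worktop; z up; its front looks along its own -x. Turned so that the front looks to the robot and to its right. Biscuits, 33 mm high, lie inside.
- notch (a point): centre of the opening of the notch in the tin's front wall, on the outer face: 70 mm wide, 12 mm high (69 +- 6 mm above the worktop), open through the 5 mm wall into the tin, and closed above only by the lid's underside. Axes as the tin's: the blade goes in along +x.
- lid (a joint): hinge of the lid: 0 shut, grows as the lid's front edge rises, stop at 1.75; 1.57 is upright. It is stiff and stays at any angle; some 2 to 4 N at the front edge raise it.
- lid_hinge (a point): middle of the hinge line, at the top rear edge of the tin (75 mm up, 60 mm behind the tin's centre); the line runs along the tin's y.
- lid_front (a point): middle of the lid's front edge at its underside, 120 mm from the hinge line. The lid is a flat slab 120 x 160 x 8 mm, flush with the tin's outside, without a handle. This point moves with the lid.
- knife: palette knife lying flat: dark wooden handle 90 x 22 wide x 16 high mm, then a short neck, then a thin steel blade 24 wide and 3 thick with a round end; 188 mm overall, 80 g. Origin: underside of the handle's middle; x runs along the knife to the blade's tip, z up.
- knife_grip (a point): a good place to grip, across the handle: 25 mm ahead of the handle's middle, 8 mm above its underside
- knife_tip (a point): end of the blade, 118 mm ahead of knife_grip and at the same height (8 mm above the handle's underside); the blade is 3 mm thick and free for 92 mm back from here
- tin_tuna: bystander: flat printed food tin, 86 mm across, 40 high; origin centre of underside
- salt_shaker: bystander: clear salt shaker with grey top, 44 across, 90 high; origin centre of underside
- mug_dark: bystander: dark stoneware mug, 92 across, 94 high, with a handle; origin centre of underside
- tin_beans: bystander: small green printed food tin, 75 across, 58 high; origin centre of underside
- pepper_mill: bystander: dark wooden pepper mill, 58 across, 170 high; origin centre of underside

How it is judged:
On the way:
1. the knife, touching the lid, has raised it past 0.2 rad (value of joint lid above 0.2 rad and contact force between knife and lid above 0.3 N), for 0.1 s.
At the end, for the whole second after the job is handed in: The lid stands open by more than 1.1 rad (63 degrees) and is still; the knife lies at rest flat on the worktop (its underside within 12 mm of the worktop, tilted less than 0.2 rad, same side up as at the start), not touching the tin (value of joint lid above 1.1 rad and velocity of joint lid below 0.05 rad/s and height (world z) of knife between -0.01 and 0.012 m and angle between knife's own z axis and vertical below 0.2 rad and linear speed of knife below 0.02 m/s and contact force between knife and tin below 0.1 N).
It fails at once if the gripper or arm pushes the lid (over 1 N) while it is open less than 0.3 rad (value of joint lid below 0.3 rad and contact force between any of the fingers, the arm and lid above 1 N).
It fails at once if one of the bystanders is moved more than 40 mm (distance of any of tin_tuna, salt_shaker, mug_dark, tin_beans, pepper_mill from where it was at the start of the episode above 0.04 m).
It also fails if it takes over 48 s, if anything falls off the work surface, if the arm or the gripper's body presses on something with over 40 N, if the wrist force passes 120 N, or if a joint passes its speed limit or range.

### The arm

A 6-joint arm with a two-finger parallel gripper is mounted at the origin on a cart in front of the work surface, level with it; the furniture and walls round the work are solid. World frame = base frame: x ahead of the robot, y to its left, z up, the work surface at z = 0. Lengths are in m, angles in rad, forces in N, time in s.
With the tool pointing down it reaches from about 0.3 to 0.75 m from the base axis. Payload 8.5 kg.
Tool frame: the origin (TCP) lies on the centre line of the jaws, within the pads' length; the fingertips stand 8 mm ahead of it and the grasp point (between the pads) lies 11 mm behind it; z points along the fingers, y is the line along which they close (so a half turn about z gives the same grasp; the last joint's range is limited). The gripper opens to 85 mm and grips with 20 to 120 N. Pads are 22 mm wide; open, the fingers measure 114 mm over their backs; the gripper's body (76 mm by 85 mm) begins 54 mm behind the grasp point. The pads swing forward as they close: fully open they stand 13 mm farther back than shut.
Start: joints at [0.993, 0.381, 1.297, -0, 1.464, -0.215], TCP at [0.195, 0.514, 0.239] pointing down, gripper open.
Joint ranges: [-3.11, 3.11], [-0.89, 2.33], [0.22, 2.48], [-1.42, 4.56], [0.17, 2.85], [-2.88, 2.88]. Speed limits (rad/s): [2.39, 2.39, 3.14, 3.14, 3.14, 3.14].

### API

Orientations are given as a rotation vector (axis times angle).
In Python, from cell import read_state, read_camera, job_done, recognise, place_of gives the robot as it stands. The module is installed in compiled form; this text tells all that it offers.
- The arm moves only by the shell command python3 -m inch 'ROWS'. ROWS is JSON, a list of rows, each an object of numbers: "dx", "dy", "dz": the shift along the tool's x, y, z scaled (see below); "turn": the turn about the tool's z scaled (see below); "fingers": the opening, from -1 (shut) to 1 (fully open). In form: [{"dx": .., "dy": .., "dz": .., "turn": .., "fingers": ..}, ...]. A call has 1 to 5 rows; each row is the pose to reach, as a shift and turn from the pose commanded when the call began, along the tool's axes at that moment; what a row does not reach only later rows make up. The controller multiplies each number of a shift by 150 mm and each number of a turn by pi/2 rad. A row lasts 1/12 s, in which the tool goes at most 41.7 mm and 7.16 degrees, less where a joint would pass 70% of its speed; a pose out of reach is approached as far as the arm can. A call with a number of a shift or a turn outside -1 to 1 is refused whole. A call with a gripper value outside its range is refused whole. The fingers move at their own pace and stop on an object; the grip force is fixed at half the most. Time passes only in rows, so rows that repeat a pose let the fingers close. It gives the time, the measured TCP pose, the force, the opening and the grip force at its end, in the units of the state.
- read_state(): the state, without advancing time (a new reading comes with each control period).
- read_camera(name): name is "scene" or "top"; returns a dict with "frame" (420x560x3 uint8, blue, green, red), "fx", "fy", "cx", "cy" (pixels), "R" (3x3) and "t" (3): a world point X has camera coordinates R X + t. Camera axes: x right, y down, z forward; pixel columns grow to the right and rows downward; lengths in m; the calibration is good to about 2 mm. A picture is of the moment at which its call begins. There is no depth.
- job_done(): hands the job in; it is judged then, once.
Trained networks look in the newest picture that a camera, given by its name, has taken for a name from the list of things; names that differ only in an ending like _2 or _b are one class to them, and where a whole thing is asked for, a point or a joint stands for the part that bears it (a point fixed in the world has none). Each returns a list of dicts, best first, with "confidence" (0 to 1); they miss things now and then, are a little off and sometimes report something else, mostly with a low value. They report only what shows in the picture. A call takes as long as a camera call.
- recognise(camera, target): "location" ([x, y, z] in m, in the coordinates of the camera as it stood for that picture, good to about 4 mm: the middle of the surface that is visible of it).
- place_of(camera, target): "location" ([x, y, z] in m, in the coordinates of the camera as it stood for that picture, good to about 4 mm: a listed point, or the origin of a listed thing).
The state is a dict: "time_s": time; "joint_pos": joint angles; "qd": joint speeds; "joint_efforts": joint torques, N m; "ee_pos": TCP position; "tool_rot": TCP orientation; "contact_force": force on the tool from outside, world axes, zero at the start; "torque": the same for the moment, N m; "finger_gap": finger opening in m; "gripper_force": force on a finger pad.
Only numpy, scipy, OpenCV 4.12 (cv2) and the standard library are available. Lean on these libraries where they do the work, as an engineer would, in place of code of your own. Each camera call takes 0.05 s, during which the arm holds its last target. There are 200 camera calls.

## Working session

There is one attempt and no reset: what is moved stays moved. The work goes in short steps, Python scripts to look and compute and a shell command to move; the robot and the scene stay as the last step left them, time stands still between calls to the robot, and variables do not carry over. Pictures are saved under pics/ and viewed, at most 10 in all, crops included, and the job is handed in when it is done.

```bash
mkdir -p pics
cat > h.py <<'E'
import numpy as np, cv2
from cell import *
from scipy.spatial.transform import Rotation as Ro
def w(c,p): return np.array(c["R"]).T@(np.array(p)-np.array(c["t"]))
def px(c,X):
    p=np.array(c["R"])@np.array(X)+np.array(c["t"]); return c["fx"]*p[0]/p[2]+c["cx"],c["fy"]*p[1]/p[2]+c["cy"]
def find(cam,names):
    c=read_camera(cam)
    for n in names:
        for r in place_of(cam,n)[:2]:
            print(cam,n,round(r["confidence"],2),w(c,r["location"]).round(4))
    return c
E
python3 - <<'E'
from h import *
N=["tin","notch","lid_hinge","lid_front","knife","knife_grip","knife_tip","tin_tuna","salt_shaker","mug_dark","tin_beans","pepper_mill"]
for k in("top","scene"):
    c=find(k,N); cv2.imwrite(f"pics/{k}0.png",c["frame"])
s=read_state();print(s)
E
```

```text
top tin 0.95 [0.5988 0.0392 0.0031]
top notch 0.9 [ 0.5616 -0.0094  0.0664]
top notch 0.38 [0.6332 0.0892 0.0757]
top lid_hinge 0.94 [0.6311 0.0914 0.0775]
top lid_front 0.73 [ 0.5621 -0.0063  0.0736]
top knife 0.71 [ 0.4555 -0.1567 -0.0019]
top knife_grip 0.95 [ 0.4795 -0.1512  0.008 ]
top knife_tip 0.9 [ 0.5984 -0.1376  0.0112]
top tin_tuna 0.89 [ 0.6902 -0.1514  0.0069]
top salt_shaker 0.63 [ 0.5107  0.2795 -0.0022]
top mug_dark 0.43 [5.985e-01 3.135e-01 1.000e-04]
top tin_beans 0.76 [ 0.7723  0.014  -0.0009]
top pepper_mill 0.93 [ 0.6004  0.316  -0.0015]
top pepper_mill 0.35 [ 0.5951 -0.1327  0.0076]
scene tin 0.64 [0.5994 0.0428 0.0016]
scene notch 0.77 [ 0.5684 -0.0073  0.0732]
scene lid_hinge 0.61 [0.6317 0.0918 0.0731]
scene lid_hinge 0.27 [ 0.5942  0.3094 -0.0019]
scene lid_front 0.83 [ 0.5657 -0.0126  0.0726]
scene knife 0.72 [ 0.4547 -0.1556 -0.0032]
scene knife_grip 0.94 [ 0.478  -0.152   0.0093]
scene knife_grip 0.73 [ 0.4549 -0.153  -0.0027]
scene knife_tip 0.86 [ 0.5853 -0.1328  0.0058]
scene tin_tuna 0.65 [ 6.857e-01 -1.520e-01  1.000e-04]
scene tin_tuna 0.43 [ 0.5987
[... 365 characters left out ...]
1.3, 'joint_pos': array([ 9.92714879e-01,  3.80612725e-01,  1.29739056e+00, -9.71863849e-06,
        1.46359411e+00, -2.15284426e-01]), 'qd': array([ 1.56229542e-03, -2.03363032e-03, -4.93423734e-05, -2.49266165e-04,
       -9.30858468e-05,  2.59736284e-04]), 'joint_efforts': array([ 5.90415366e-04, -4.48333561e+01, -2.31466985e+01, -1.55771422e-04,
        5.46092506e-04, -7.22108506e-07]), 'ee_pos': array([0.19517963, 0.51419042, 0.23931875]), 'tool_rot': array([ 5.66757124e-01,  3.09003985e+00, -1.27276853e-05]), 'contact_force': array([ 0.20636953, -1.2445076 ,  1.28994573]), 'torque': array([ 0.0521882 , -0.02336012,  0.00058635]), 'gripper_force': 0.0, 'finger_gap': 0.0849822048017099}
```

View pics/top0.png

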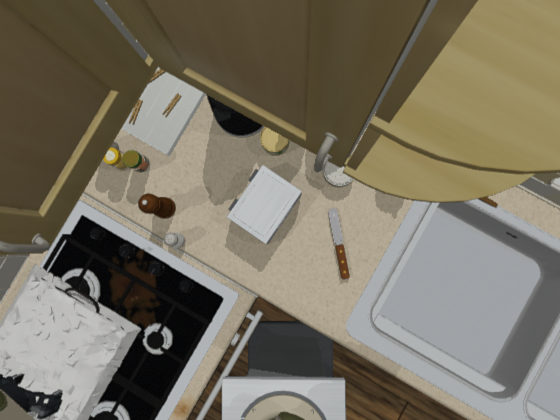

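View pics/scene0.png

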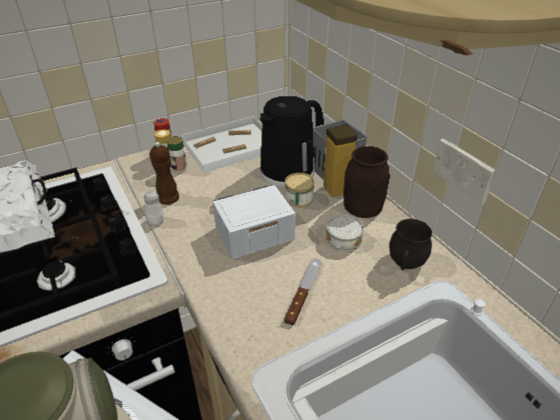

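The pictures agree with the networks. The tin is at top (265,205) with its notch at scene (263,228). The knife runs from handle top (343,262) to tip (334,212), clear of the bystanders. The top view's weak mug_dark hit is the pepper mill; the mug is actually at scene (410,245). The tin's +x heading is about 56.5° and the knife's about 9°. I'll travel to above the knife first, then turn.

```bash
cat >> h.py <<'E'
def go(X,head):
    "print remaining units to TCP target X with tool x at heading (deg)"
    s=read_state(); M=Ro.from_rotvec(s["tool_rot"]).as_matrix()
    h=np.degrees(np.arctan2(M[1,0],M[0,0])); d=M.T@(np.array(X)-s["ee_pos"])/.15
    print("t",s["time_s"],"tcp",s["ee_pos"].round(4),"head",h.round(2),"gap",round(s["finger_gap"],4),"F",s["contact_force"].round(1),"tilt",M[2].round(3))
    print("units d",d.round(3),"turn",round(((h-head+180)%360-180)/90,3))
E
python3 -m inch '[{"dx":-0.2,"dy":-0.2},{"dx":-0.4,"dy":-0.4},{"dx":-0.6,"dy":-0.6},{"dx":-0.8,"dy":-0.8},{"dx":-0.84,"dy":-0.87}]'
python3 -m inch '[{"dx":-0.2,"dy":-0.2},{"dx":-0.4,"dy":-0.4},{"dx":-0.6,"dy":-0.6},{"dx":-0.8,"dy":-0.8},{"dx":-0.84,"dy":-0.87}]'
python3 -m inch '[{"dx":-0.2,"dy":-0.2},{"dx":-0.4,"dy":-0.4},{"dx":-0.6,"dy":-0.6},{"dx":-0.8,"dy":-0.8},{"dx":-0.84,"dy":-0.87}]'
python3 -c "
from h import *
go([.480,-.151,.12],9)"
```

```text
t 1.3 tcp [0.1952 0.5142 0.2393] head 159.21 gap 0.085 F [ 0.2 -1.2  1.3] tilt [-0. -0. -1.]
units d [-3.349 -3.472  0.796] turn 1.669invalid input
invalid input
invalid input
```

```bash
python3 -m inch '[{"dx":-0.2,"dy":-0.2,"dz":0,"turn":0,"fingers":1},{"dx":-0.4,"dy":-0.4,"dz":0,"turn":0,"fingers":1},{"dx":-0.6,"dy":-0.6,"dz":0,"turn":0,"fingers":1},{"dx":-0.8,"dy":-0.8,"dz":0,"turn":0,"fingers":1},{"dx":-0.84,"dy":-0.87,"dz":0,"turn":0,"fingers":1}]'
python3 -c "
from h import *
go([.480,-.151,.12],9)"
```

```text
time_s: 1.72
ee_pos: [0.2679, 0.3442, 0.2394]
tool_rot: [0.57, 3.089, -0.001]
contact_force: [0.1, 0.6, -0.7]
finger_gap: 0.0851
gripper_force: 0.0
t 1.7167 tcp [0.2679 0.3442 0.2394] head 159.07 gap 0.0851 F [ 0.1  0.6 -0.7] tilt [-0.001 -0.001 -1.   ]
units d [-2.499 -2.578  0.8  ] turn 1.667
```

Works; all fields are needed. Next: translation in three calls, then the turning.

```bash
python3 -m inch '[{"dx":-0.83,"dy":-0.86,"dz":0,"turn":0,"fingers":1},{"dx":-0.83,"dy":-0.86,"dz":0,"turn":0,"fingers":1},{"dx":-0.83,"dy":-0.86,"dz":0,"turn":0,"fingers":1},{"dx":-0.83,"dy":-0.86,"dz":0,"turn":0,"fingers":1},{"dx":-0.83,"dy":-0.86,"dz":0,"turn":0,"fingers":1}]' | sed -n 2p
python3 -m inch '[{"dx":-0.83,"dy":-0.86,"dz":0,"turn":0,"fingers":1},{"dx":-0.83,"dy":-0.86,"dz":0,"turn":0,"fingers":1},{"dx":-0.83,"dy":-0.86,"dz":0,"turn":0,"fingers":1},{"dx":-0.83,"dy":-0.86,"dz":0,"turn":0,"fingers":1},{"dx":-0.83,"dy":-0.86,"dz":0,"turn":0,"fingers":1}]' | sed -n 2p
python3 -m inch '[{"dx":-0.83,"dy":-0.86,"dz":0.2,"turn":0,"fingers":1},{"dx":-0.83,"dy":-0.86,"dz":0.4,"turn":0,"fingers":1},{"dx":-0.83,"dy":-0.86,"dz":0.4,"turn":0,"fingers":1},{"dx":-0.83,"dy":-0.86,"dz":0.4,"turn":0,"fingers":1},{"dx":-0.83,"dy":-0.86,"dz":0.4,"turn":0,"fingers":1}]' | sed -n 2p
for i in 1 2 3 4; do python3 -m inch '[{"dx":0,"dy":0,"dz":0,"turn":0.4,"fingers":1},{"dx":0,"dy":0,"dz":0,"turn":0.4,"fingers":1},{"dx":0,"dy":0,"dz":0,"turn":0.4,"fingers":1},{"dx":0,"dy":0,"dz":0,"turn":0.4,"fingers":1},{"dx":0,"dy":0,"dz":0,"turn":0.4,"fingers":1}]' | sed -n 2p; done
python3 -c "
from h import *
go([.480,-.151,.08],9)
for k in('top','scene'):
    c=find(k,['knife','knife_grip','knife_tip','tin','notch','lid_hinge'])
    cv2.imwrite(f'pics/{k}1.png',c['frame'])
"
```

```text
ee_pos: [0.3388, 0.179, 0.2395]
ee_pos: [0.4097, 0.0136, 0.2394]
ee_pos: [0.4792, -0.1503, 0.1777]
ee_pos: [0.4785, -0.147, 0.1793]
ee_pos: [0.4785, -0.1469, 0.1794]
ee_pos: [0.4785, -0.1469, 0.1794]
ee_pos: [0.4785, -0.1469, 0.1794]
t 4.6333 tcp [ 0.4785 -0.1469  0.1794] head 15.62 gap 0.0854 F [ 1.  -1.2 -0.2] tilt [ 0.  0. -1.]
units d [0.002 0.029 0.662] turn 0.074
top knife_tip 0.73 [ 0.5972  0.3165 -0.0013]
top knife_tip 0.65 [ 0.5951 -0.1353  0.0095]
top tin 0.92 [0.5969 0.0404 0.0033]
top notch 0.72 [ 0.5617 -0.0083  0.068 ]
top lid_hinge 0.96 [0.6308 0.0883 0.0773]
scene knife 0.62 [ 0.4527 -0.1561 -0.0037]
scene knife_grip 0.81 [ 0.4813 -0.1515  0.009 ]
scene knife_grip 0.75 [ 6.848e-01 -1.536e-01  4.000e-04]
scene knife_tip 0.57 [ 0.5913 -0.1362  0.0042]
scene tin 0.76 [0.5986 0.0419 0.0041]
scene notch 0.86 [ 0.5673 -0.0107  0.0731]
scene lid_hinge 0.57 [0.6315 0.0929 0.0752]
```

```bash
python3 -m inch '[{"dx":0.01,"dy":0.04,"dz":0.2,"turn":0.079,"fingers":1},{"dx":0.01,"dy":0.04,"dz":0.4,"turn":0.079,"fingers":1},{"dx":0.01,"dy":0.04,"dz":0.6,"turn":0.079,"fingers":1},{"dx":0.01,"dy":0.04,"dz":0.7,"turn":0.079,"fingers":1},{"dx":0.01,"dy":0.04,"dz":0.7,"turn":0.079,"fingers":1}]'|sed -n 2p
python3 -m inch '[{"dx":0,"dy":0,"dz":0.15,"turn":0,"fingers":1},{"dx":0,"dy":0,"dz":0.3,"turn":0,"fingers":1},{"dx":0,"dy":0,"dz":0.38,"turn":0,"fingers":1},{"dx":0,"dy":0,"dz":0.42,"turn":0,"fingers":1},{"dx":0,"dy":0,"dz":0.42,"turn":0,"fingers":1}]'
python3 -c "
from h import *
go([.482,-.152,.010],8.5)
c=find('scene',['knife_grip']);cv2.imwrite('pics/s2.png',cv2.resize(c['frame'][200:350,220:420],(800,600)))"
```

```text
ee_pos: [0.4802, -0.1515, 0.0715]
time_s: 6.17
ee_pos: [0.4817, -0.1523, 0.0113]
tool_rot: [-3.132, -0.243, 0.001]
contact_force: [-0.5, 0.4, 1.0]
finger_gap: 0.0851
gripper_force: 0.0
t 6.1667 tcp [ 0.4817 -0.1523  0.0113] head 8.87 gap 0.0851 F [-0.5  0.4  1. ] tilt [-0. -0. -1.]
units d [ 0.002 -0.002  0.009] turn 0.004
scene knife_grip 0.66 [ 0.4787 -0.1531  0.0073]
```

View pics/s2.png

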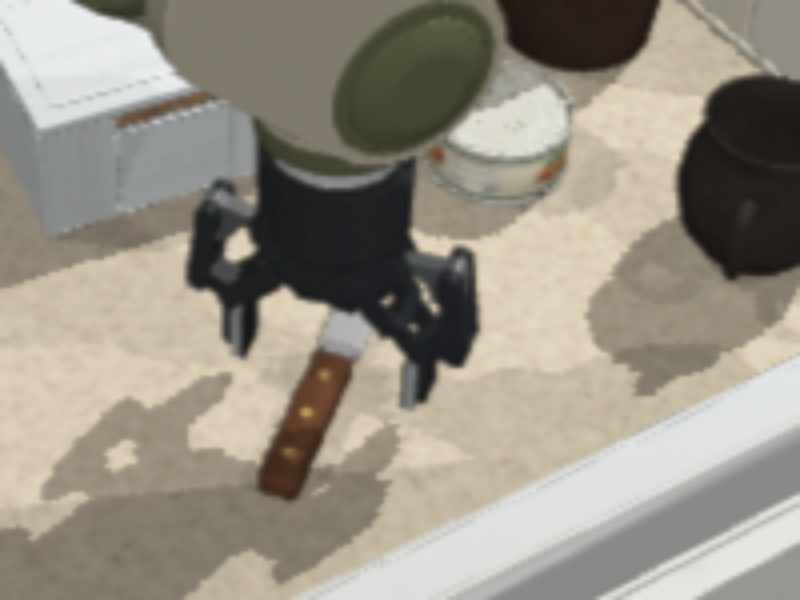

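The fingers straddle the handle, tips at (240,350) and (410,405), about 20 mm behind its front end. Closing.

```bash
for i in 1 2 3; do python3 -m inch '[{"dx":0,"dy":0,"dz":0,"turn":0,"fingers":-1},{"dx":0,"dy":0,"dz":0,"turn":0,"fingers":-1},{"dx":0,"dy":0,"dz":0,"turn":0,"fingers":-1},{"dx":0,"dy":0,"dz":0,"turn":0,"fingers":-1},{"dx":0,"dy":0,"dz":0,"turn":0,"fingers":-1}]' | tail -3; done
python3 -m inch '[{"dx":0,"dy":0,"dz":-0.1,"turn":0,"fingers":-1},{"dx":0,"dy":0,"dz":-0.2,"turn":0,"fingers":-1},{"dx":0,"dy":0,"dz":-0.3,"turn":0,"fingers":-1},{"dx":0,"dy":0,"dz":-0.4,"turn":0,"fingers":-1},{"dx":0,"dy":0,"dz":-0.4,"turn":0,"fingers":-1}]'
python3 -c "
from h import *
go([.482,-.152,.070],8.5)
find('scene',['knife_grip','knife_tip','knife']);c=find('top',['knife_tip'])"
```

```text
contact_force: [-0.0, -1.1, -0.1]
finger_gap: 0.025
gripper_force: 0.0
contact_force: [-0.6, 0.2, 6.0]
finger_gap: 0.0206
gripper_force: 59.3
contact_force: [-0.5, 1.0, 4.6]
finger_gap: 0.0204
gripper_force: 59.3
time_s: 7.93
ee_pos: [0.4826, -0.1528, 0.0735]
tool_rot: [3.13, 0.243, 0.006]
contact_force: [0.7, 1.1, -0.3]
finger_gap: 0.0204
gripper_force: 58.8
t 7.9333 tcp [ 0.4826 -0.1528  0.0735] head 8.87 gap 0.0204 F [ 0.7  1.1 -0.3] tilt [ 0.003  0.003 -1.   ]
units d [-0.003 -0.006  0.023] turn 0.004
scene knife_grip 0.77 [ 0.4791 -0.1518  0.0708]
scene knife 0.79 [ 0.4537 -0.1552  0.0601]
top knife_tip 0.5 [ 0.5958 -0.1393  0.0673]
```

```bash
python3 -m inch '[{"dx":0.01,"dy":-0.04,"dz":0,"turn":-0.07,"fingers":-1},{"dx":0.02,"dy":-0.08,"dz":0,"turn":-0.14,"fingers":-1},{"dx":0.03,"dy":-0.12,"dz":0,"turn":-0.21,"fingers":-1},{"dx":0.036,"dy":-0.15,"dz":0,"turn":-0.28,"fingers":-1},{"dx":0.036,"dy":-0.15,"dz":0,"turn":-0.35,"fingers":-1}]' | sed -n 2p
python3 -m inch '[{"dx":0,"dy":0,"dz":0,"turn":-0.07,"fingers":-1},{"dx":0,"dy":0,"dz":0,"turn":-0.14,"fingers":-1},{"dx":0,"dy":0,"dz":0,"turn":-0.177,"fingers":-1},{"dx":0,"dy":0,"dz":0,"turn":-0.177,"fingers":-1},{"dx":0,"dy":0,"dz":0,"turn":-0.177,"fingers":-1}]' | sed -n 2p
python3 -c "
from h import *
go([.4845,-.1297,.0725],56.3)
find('scene',['knife_tip','knife_grip','notch']);c=find('top',['knife_tip','notch'])
find('scene',['knife_tip']);c2=read_camera('scene');c=find('top',['knife_tip'])
T=np.hstack([cv2.resize(c2['frame'][170:290,190:330],(400,343)),cv2.resize(c['frame'][150:300,210:385],(400,343))])
cv2.imwrite('pics/3.png',T)"
```

```text
ee_pos: [0.4831, -0.1283, 0.0706]
ee_pos: [0.4833, -0.1291, 0.0708]
t 9.0667 tcp [ 0.4833 -0.1291  0.0708] head 56.18 gap 0.0204 F [-0.2  0.7 -0.8] tilt [-0.    -0.001 -1.   ]
units d [ 0.001  0.009 -0.011] turn -0.001
scene knife_tip 0.94 [ 0.5416 -0.0362  0.0658]
scene knife_grip 0.86 [ 0.482  -0.132   0.0675]
scene notch 0.77 [ 0.5625 -0.0084  0.0713]
top knife_tip 0.54 [ 0.5477 -0.0405  0.0683]
scene knife_tip 0.6 [ 0.5432 -0.0373  0.0643]
top knife_tip 0.51 [ 0.5492 -0.0381  0.0705]
```

View pics/3.png

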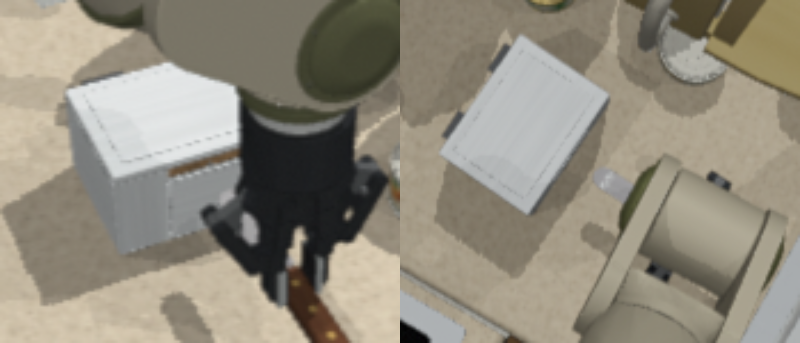

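The tip is about 33 mm short of the notch, right panel (605,180), aligned with the front's normal and at notch height. Inserting.

```bash
python3 -m inch '[{"dx":0.08,"dy":0,"dz":-0.011,"turn":0,"fingers":-1},{"dx":0.16,"dy":0,"dz":-0.011,"turn":0,"fingers":-1},{"dx":0.22,"dy":0,"dz":-0.011,"turn":0,"fingers":-1},{"dx":0.26,"dy":0,"dz":-0.011,"turn":0,"fingers":-1},{"dx":0.28,"dy":0,"dz":-0.011,"turn":0,"fingers":-1}]'
python3 -m inch '[{"dx":0.03,"dy":0,"dz":0,"turn":0,"fingers":-1},{"dx":0.06,"dy":0,"dz":0,"turn":0,"fingers":-1},{"dx":0.09,"dy":0,"dz":0,"turn":0,"fingers":-1},{"dx":0.12,"dy":0,"dz":0,"turn":0,"fingers":-1},{"dx":0.12,"dy":0,"dz":0,"turn":0,"fingers":-1}]'
python3 -c "
from h import *
go([.5145,-.084,.0725],56.3)
c2=find('scene',['knife_grip','knife_tip']);c=find('top',['knife_tip'])
T=np.hstack([cv2.resize(c2['frame'][170:290,190:330],(400,343)),cv2.resize(c['frame'][150:300,210:385],(400,343))])
cv2.imwrite('pics/4.png',T)"
```

```text
time_s: 10.08
ee_pos: [0.5074, -0.093, 0.0729]
tool_rot: [-2.769, -1.484, -0.0]
contact_force: [0.2, 0.1, -0.6]
finger_gap: 0.0203
gripper_force: 58.8
time_s: 10.5
ee_pos: [0.5171, -0.0787, 0.073]
tool_rot: [2.77, 1.483, 0.0]
contact_force: [0.6, 1.4, -0.2]
finger_gap: 0.0207
gripper_force: 58.8
t 10.5 tcp [ 0.5171 -0.0787  0.073 ] head 56.32 gap 0.0207 F [ 0.6  1.4 -0.2] tilt [ 0.  0. -1.]
units d [-0.039  0.005  0.003] turn 0.0
scene knife_grip 0.66 [ 0.5145 -0.0796  0.0713]
scene knife_tip 0.98 [0.5764 0.0111 0.0659]
scene knife_tip 0.54 [ 0.5633 -0.0118  0.0747]
```

View pics/4.png

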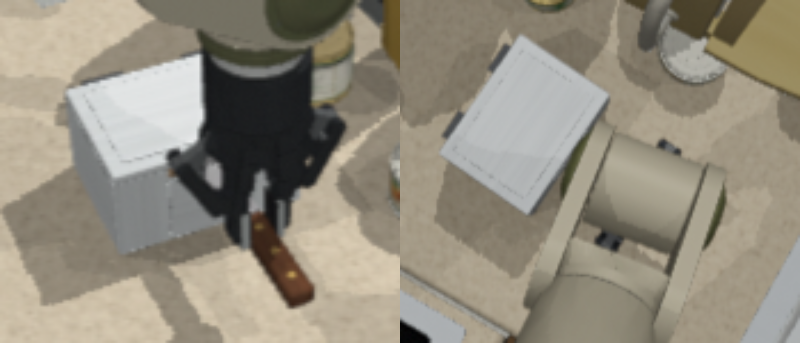

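The blade went in about 28 mm without force; the grip is right and the lid still shut. Levering now.

```bash
python3 -m inch '[{"dx":0,"dy":0,"dz":-0.04,"turn":0,"fingers":-1},{"dx":0,"dy":0,"dz":-0.08,"turn":0,"fingers":-1},{"dx":0,"dy":0,"dz":-0.12,"turn":0,"fingers":-1},{"dx":0,"dy":0,"dz":-0.16,"turn":0,"fingers":-1},{"dx":0,"dy":0,"dz":-0.2,"turn":0,"fingers":-1}]'
python3 -c "
from h import *
go([.5145,-.084,.0725],56.3)
c2=find('scene',['knife_grip','knife_tip','knife','lid_front']);c=find('top',['lid_front','knife_tip'])
T=np.hstack([cv2.resize(c2['frame'][170:290,190:330],(400,343)),cv2.resize(c['frame'][150:300,210:385],(400,343))])
cv2.imwrite('pics/5.png',T)"
```

```text
time_s: 11.17
ee_pos: [0.5168, -0.0793, 0.1037]
tool_rot: [2.77, 1.482, 0.0]
contact_force: [0.3, 1.6, -2.9]
finger_gap: 0.0203
gripper_force: 58.8
t 11.1667 tcp [ 0.5168 -0.0793  0.1037] head 56.3 gap 0.0203 F [ 0.3  1.6 -2.9] tilt [-0.  0. -1.]
units d [-0.034  0.005  0.208] turn -0.0
scene knife_grip 0.57 [ 0.5154 -0.0813  0.0995]
scene knife_tip 0.63 [0.5756 0.0158 0.0955]
scene knife_tip 0.2 [ 0.5002 -0.1061  0.0917]
scene knife 0.83 [ 0.5026 -0.1065  0.0904]
scene knife 0.65 [ 0.7765  0.0181 -0.0018]
scene lid_front 0.64 [ 0.5652 -0.0087  0.1038]
top lid_front 0.7 [ 0.5608 -0.0013  0.1043]
top knife_tip 0.59 [0.5818 0.0125 0.1046]
top knife_tip 0.57 [ 0.5627 -0.0099  0.067 ]
```

View pics/5.png

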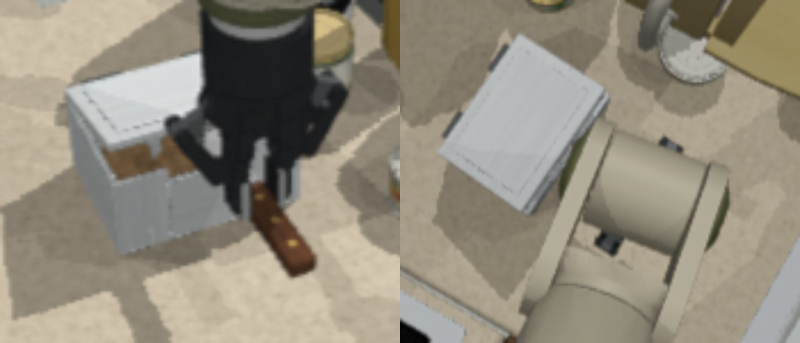

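The lid's front edge is up to z = 0.104 (about 0.24 rad), the knife has not slipped, and the biscuits show at (150,160). Next, follow the arc.

```bash
python3 -m inch '[{"dx":0.04,"dy":0,"dz":-0.09,"turn":0,"fingers":-1},{"dx":0.09,"dy":0,"dz":-0.19,"turn":0,"fingers":-1},{"dx":0.14,"dy":0,"dz":-0.27,"turn":0,"fingers":-1},{"dx":0.21,"dy":0,"dz":-0.33,"turn":0,"fingers":-1},{"dx":0.25,"dy":0,"dz":-0.37,"turn":0,"fingers":-1}]' | sed -n 2,4p
python3 -c "
from h import *
go([.5145,-.084,.0725],56.3)
find('scene',['knife_grip','knife_tip','lid_front']);c=find('top',['lid_front'])"
python3 -m inch '[{"dx":0.05,"dy":0,"dz":-0.04,"turn":0,"fingers":-1},{"dx":0.11,"dy":0,"dz":-0.07,"turn":0,"fingers":-1},{"dx":0.17,"dy":0,"dz":-0.08,"turn":0,"fingers":-1},{"dx":0.22,"dy":0,"dz":-0.09,"turn":0,"fingers":-1},{"dx":0.27,"dy":0,"dz":-0.1,"turn":0,"fingers":-1}]' | sed -n 2,4p
python3 -c "
from h import *
go([.5145,-.084,.0725],56.3)
c2=find('scene',['knife_grip','knife_tip','lid_front']);c=find('top',['lid_front'])
T=np.hstack([cv2.resize(c2['frame'][140:260,190:330],(400,343)),cv2.resize(c['frame'][150:300,210:385],(400,343))])
cv2.imwrite('pics/6.png',T)"
```

```text
ee_pos: [0.5379, -0.0478, 0.1591]
tool_rot: [2.769, 1.482, -0.0]
contact_force: [-0.1, -0.8, -3.6]
t 11.9833 tcp [ 0.5379 -0.0478  0.1591] head 56.31 gap 0.0203 F [-0.1 -0.8 -3.6] tilt [-0.  0. -1.]
units d [-0.287  0.004  0.577] turn 0.0
scene knife_grip 0.68 [ 0.5377 -0.0506  0.1583]
scene knife_grip 0.38 [0.5947 0.0293 0.174 ]
scene knife_tip 0.62 [0.5974 0.0452 0.1516]
scene lid_front 0.84 [0.5937 0.0322 0.1718]
top lid_front 0.95 [0.5931 0.0406 0.1753]
top lid_front 0.33 [0.6039 0.0438 0.1545]
ee_pos: [0.5607, -0.0135, 0.1738]
tool_rot: [2.769, 1.482, 0.001]
contact_force: [-0.7, -2.2, -0.9]
t 12.7 tcp [ 0.5607 -0.0135  0.1738] head 56.32 gap 0.0198 F [-0.7 -2.2 -0.9] tilt [ 0.     0.001 -1.   ]
units d [-0.562  0.003  0.675] turn 0.0
scene knife_grip 0.73 [ 0.5611 -0.014   0.1704]
scene knife_tip 0.71 [0.6215 0.0799 0.1649]
scene lid_front 0.84 [0.6248 0.0719 0.1905]
scene lid_front 0.28 [ 0.6858 -0.3058  0.004 ]
top lid_front 0.72 [0.6212 0.0827 0.1958]
```

View pics/6.png

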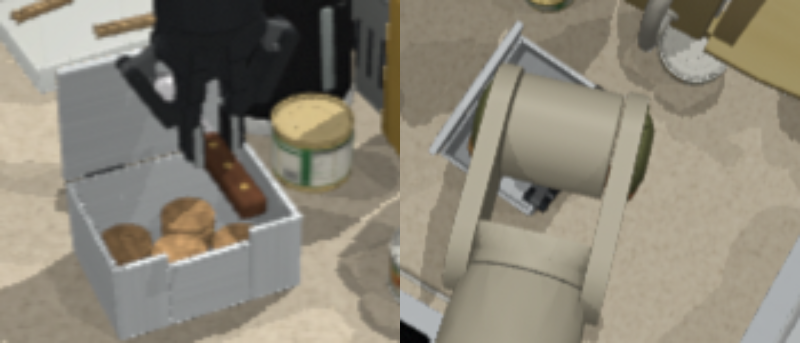

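The lid stands at about 1.43 rad (82°), left panel (110,110). Withdrawing, then lowering the knife in front of the tin.

```bash
python3 -m inch '[{"dx":-0.1,"dy":0,"dz":0,"turn":0,"fingers":-1},{"dx":-0.3,"dy":0,"dz":0,"turn":0,"fingers":-1},{"dx":-0.5,"dy":0,"dz":0,"turn":0,"fingers":-1},{"dx":-0.7,"dy":0,"dz":0,"turn":0,"fingers":-1},{"dx":-0.9,"dy":0,"dz":0,"turn":0,"fingers":-1}]' | sed -n 2,4p
python3 -m inch '[{"dx":-0.04,"dy":0,"dz":0,"turn":0,"fingers":-1},{"dx":-0.04,"dy":0,"dz":0.2,"turn":0,"fingers":-1},{"dx":-0.04,"dy":0,"dz":0.4,"turn":0,"fingers":-1},{"dx":-0.04,"dy":0,"dz":0.6,"turn":0,"fingers":-1},{"dx":-0.04,"dy":0,"dz":0.7,"turn":0,"fingers":-1}]' | sed -n 2,4p
python3 -m inch '[{"dx":0,"dy":0,"dz":0.1,"turn":0,"fingers":-1},{"dx":0,"dy":0,"dz":0.17,"turn":0,"fingers":-1},{"dx":0,"dy":0,"dz":0.24,"turn":0,"fingers":-1},{"dx":0,"dy":0,"dz":0.27,"turn":0,"fingers":-1},{"dx":0,"dy":0,"dz":0.27,"turn":0,"fingers":-1}]' | sed -n 2,4p
python3 -c "
from h import *
go([.485,-.127,.012],56.3)
c=find('scene',['knife','knife_grip','knife_tip','lid_front']);c=find('top',['lid_front','knife_tip'])"
```

```text
ee_pos: [0.4841, -0.1277, 0.1735]
tool_rot: [-2.77, -1.482, -0.0]
contact_force: [1.3, -0.4, -0.3]
ee_pos: [0.4806, -0.1311, 0.0657]
tool_rot: [-2.768, -1.479, 0.003]
contact_force: [-1.2, -0.4, -0.3]
ee_pos: [0.4815, -0.1315, 0.0272]
tool_rot: [-2.769, -1.481, 0.001]
contact_force: [0.1, 0.4, 0.4]
t 14.25 tcp [ 0.4815 -0.1315  0.0272] head 56.28 gap 0.0205 F [0.1 0.4 0.4] tilt [ 0.    -0.002 -1.   ]
units d [0.038 0.003 0.102] turn -0.0
scene knife 0.95 [ 0.4688 -0.1546  0.0113]
scene knife 0.37 [ 0.5651 -0.0108  0.0737]
scene knife_grip 0.87 [ 0.4829 -0.1326  0.0238]
scene knife_tip 0.77 [ 0.5421 -0.0402  0.0185]
top lid_front 0.89 [0.6227 0.079  0.195 ]
top knife_tip 0.56 [ 0.5463 -0.0411  0.0258]
```

Lower the last 15 mm, open, rise clear.

```bash
python3 -m inch '[{"dx":0,"dy":0,"dz":0.03,"turn":0,"fingers":-1},{"dx":0,"dy":0,"dz":0.06,"turn":0,"fingers":-1},{"dx":0,"dy":0,"dz":0.085,"turn":0,"fingers":-1},{"dx":0,"dy":0,"dz":0.1,"turn":0,"fingers":-1},{"dx":0,"dy":0,"dz":0.1,"turn":0,"fingers":-1}]' | sed -n 2,4p
for i in 1 2 3; do python3 -m inch '[{"dx":0,"dy":0,"dz":0,"turn":0,"fingers":1},{"dx":0,"dy":0,"dz":0,"turn":0,"fingers":1},{"dx":0,"dy":0,"dz":0,"turn":0,"fingers":1},{"dx":0,"dy":0,"dz":0,"turn":0,"fingers":1},{"dx":0,"dy":0,"dz":0,"turn":0,"fingers":1}]' | tail -3; done
python3 -m inch '[{"dx":0,"dy":0,"dz":-0.05,"turn":0,"fingers":1},{"dx":0,"dy":0,"dz":-0.2,"turn":0,"fingers":1},{"dx":0,"dy":0,"dz":-0.4,"turn":0,"fingers":1},{"dx":0,"dy":0,"dz":-0.6,"turn":0,"fingers":1},{"dx":0,"dy":0,"dz":-0.8,"turn":0,"fingers":1}]' | sed -n 2,4p
python3 -c "
from h import *
go([.485,-.127,.12],56.3)
c2=find('scene',['knife','knife_grip','knife_tip','lid_front']);c=find('top',['lid_front','knife_tip'])
cv2.imwrite('pics/7.png',c2['frame'])"
```

```text
ee_pos: [0.4815, -0.1316, 0.0123]
tool_rot: [-2.769, -1.481, 0.001]
contact_force: [-0.5, 1.0, -1.1]
contact_force: [0.4, 0.3, 0.3]
finger_gap: 0.0793
gripper_force: 0.0
contact_force: [0.8, 0.4, -0.4]
finger_gap: 0.0854
gripper_force: 0.0
contact_force: [-0.2, 0.8, 0.1]
finger_gap: 0.0853
gripper_force: 0.0
ee_pos: [0.4815, -0.1315, 0.1349]
tool_rot: [-2.77, -1.482, 0.0]
contact_force: [0.1, -0.7, 0.2]
t 16.7333 tcp [ 0.4815 -0.1315  0.1349] head 56.29 gap 0.0854 F [ 0.1 -0.7  0.2] tilt [-0. -0. -1.]
units d [0.038 0.003 0.099] turn -0.0
scene knife 0.7 [ 0.4686 -0.1538 -0.0012]
scene knife_grip 0.66 [ 0.4822 -0.132   0.0075]
scene knife_tip 0.58 [ 0.5407 -0.0392  0.0064]
scene lid_front 0.6 [0.6232 0.0749 0.1933]
top lid_front 0.92 [0.621  0.0807 0.1944]
top knife_tip 0.71 [ 0.5443 -0.0393  0.008 ]
```

View pics/7.png

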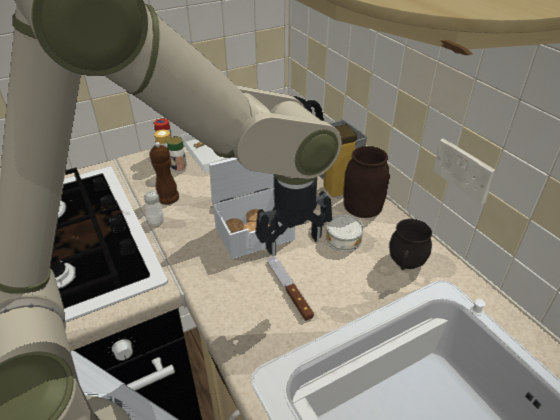

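The lid stands upright at (240,175). The knife lies flat and free at (270,262)–(310,315), clear of the tin, and the bystanders are where they were.

```bash
python3 -c "
from cell import *
print(job_done())"
```

```text
the job is handed in; nothing more can be done
None
```

The job is handed in: the knife levered the lid up to about 1.43 rad (82°), where it stays, the knife lies flat and released in front of the tin, and the bystanders look unmoved (16.7 s of 48 s used).

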